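# Seat a bedded fossil bone in the holding fixture and snap its toggle clamp shut

### The arm

A 7-joint arm with a two-finger parallel gripper is mounted at the origin on a cart in front of the work surface, level with it; the furniture and walls round the work are solid. World frame = base frame: x ahead of the robot, y to its left, z up, the work surface at z = 0. Lengths are in m, angles in rad, forces in N, time in s.
With the tool pointing down it reaches from about 0.4 to 0.875 m from the base axis. Payload 19.3 kg.
Tool frame: the origin (TCP) lies at the very end of the fingers, on their centre line; the grasp point (between the pads) lies bot.tcp_to_grasp behind it (bot.tcp_to_grasp is the distance from the TCP to the grasp point, in m); z points along the fingers, y is the direction in which the jaws open and shut (so a half turn about z gives the same grasp; the last joint's range is limited). The gripper opens to 85 mm and grips with 20 to 120 N. Pads are 22 mm wide; open, the fingers measure 114 mm over their backs; the gripper's body (76 mm by 85 mm) begins 54 mm behind the grasp point. The pads swing forward as they close: fully open they stand 13 mm farther back than shut.
Start: joints at [-1.224, 0.521, -0.036, 1.599, 0.021, 1.021, -0.113], TCP at [0.253, 0.571, 0.231] pointing down, gripper open.
Joint ranges: [-2.91, 2.91], [-0.3, 2.13], [-1.5, 1.42], [0.17, 2.43], [-1.26, 4.41], [0.16, 1.93], [-2.52, 2.52]. Speed limits (rad/s): [1.89, 1.89, 2.39, 2.39, 3.01, 3.01, 3.01].

### API

Orientations are given as [roll, pitch, yaw] about the fixed x, y, z axes, in that order (R = Rz(yaw) Ry(pitch) Rx(roll)).
In Python, from workcell import bot gives the robot as it stands.
- The arm moves only by the tool servo_tool, never from a script. Its argument "targets" is a list of rows, each a list of 2 entries, a list of its own where there are three numbers: the shift along the tool's x, y, z in units of 0.05 m (1.0 is 0.05 m), then the turn about the tool's z in units of 5 degrees (1.0 is 5 degrees). A call has 1 to 12 rows; each row shifts and turns the commanded pose from where the row before left it, along the tool's axes as they then stand; what a row does not reach is not made up. A row lasts 1/8 s, in which the tool goes at most 62.5 mm and 10.7 degrees, less where a joint would pass 70% of its speed; a pose out of reach is approached as far as the arm can. A call with a number of a shift or a turn outside -1 to 1 is refused whole. A call with a gripper value outside its range is refused whole. "gripper" is the opening, from -1 (shut) to 1 (fully open), so that 0 is half open, set as the call begins (left out, the last holds). The fingers move at their own pace and stop on an object; "newtons" is the grip in N (left out, the last holds). Time passes only in rows, so rows that do not move let the fingers close. It gives the time, the measured TCP pose, the force and the opening at its end, in the units of the state.
- bot.observe(): the state, without advancing time (a new reading comes with each control period).
- bot.grab_frame(name): name is "scene" or "top" or "wrist"; returns the picture (480x640x3 uint8, blue, green, red); there is no depth.
- bot.get_calibration(name): a dict with "fx", "fy", "cx", "cy" (pixels), "pose" (4x4, takes a point from camera to world coordinates). Camera axes: x right, y up, looking along -z (the intrinsics and any distortion apply to the point x, -y, -z); pixel columns grow to the right and rows downward; lengths in m; the calibration is good to about 2 mm. A picture is of the moment at which its call begins: read the wrist's pose just before it. get_calibration takes no time and is no camera call; for the wrist camera it gives the pose at the moment of the call.
- bot.job_done(): hands the job in, once; it reports no verdict.
The state is a dict: "clock": time; "qpos": joint angles; "qd": joint speeds; "joint_efforts": joint torques, N m; "position": TCP position; "tool_rot": TCP orientation; "force": force on the tool from outside, world axes, zero at the start; "moment": the same for the moment, N m; "grip_width": finger opening in m.
Only numpy, scipy, OpenCV 4.12 (cv2) and the standard library are available. Lean on these libraries where they do the work, as an engineer would, in place of code of your own. Each camera call takes 0.05 s, during which the arm holds its last target.

### The job

Get the small fossil bone ready for work: with the fingertips, push the plywood board it is bedded on along the fixture plate until two of its edges sit snug against both steel stops, the bar in front of the clamp and the long rail along the plate's side, while the clamp is still open. Then push the clamp's raised lever over and down, past its dead point, until it snaps flat into lock and the clamp's rubber foot holds the board. Do not lift the board, do not touch the bone, and leave the brush, the vial and the air pen where they are.

Things in the scene. Friction and masses are not known exactly. Their poses are not given: they have to be found in the camera images.
- fixture: Fixture screwed to the bench: steel plate 275 x 132 x 12 mm with a steel stop bar, a side rail and a toggle clamp. Origin on the bench near the plate's centre (plate: x -135 to +140, y -66 to +66 mm). x axis: along the plate, from the board to the clamp; y: across it to the side rail (away from the robot); z up. The clamp's bracket stands at x 45 to 131 mm, within 26 mm of y = 0.
- seat (a point): Where the board's origin lies when the board is home: on the plate's top (12 mm above the bench), at x -22.5, y -2 mm of the fixture; fixture's axes. The stop bar's face is at fixture x = +20 mm (bar 12 mm thick, y -45 to +43 mm), the side rail's face at y = +48 mm (14 mm thick, x -136 to +69 mm); both stand 14 mm above the plate.
- board: Loose plywood board 85 x 100 x 18 mm (x, y, z), about 0.2 kg, flat on the plate, a bone fixed on top. Origin: centre of its underside; axes as the fixture's when home. Starts 30 to 55 mm short of the stop bar and 8 to 18 mm short of the side rail, turned up to 0.12 rad. Push its sides at -x and -y; it slides with a few newtons.
- bone: Fossil toe bone, about 95 x 40 x 30 mm, fixed on a cork strip on the board; not to be touched. It lies across the board (its length along the board's y), its top 51 mm above the board's underside. Origin at the centre of its underside, 16 mm to the -x side of the board's centre.
- clamp_lever (a joint): Lever angle, rad, in the fixture's x-z plane. 0 = raised: grip points up, 1.35 rad above level, leaning to +x, away from the board. 1.35 = lock, at its end stop: grip level along +x. Starts at 0 to 0.12. Moves freely to about 0.8; then the foot presses on the board and up to 10 N at the grip is needed until the dead point at 1.21; past it the lever snaps to lock; let go earlier, it springs back.
- lever_pivot (a point): The lever's pivot axis (runs along the fixture's y): 112 mm along the fixture's x, y = 0, 64 mm above the bench.
- lever_grip (a point): Point on the axis of the lever's round black grip, 105 mm from the pivot and 20 mm before the grip's rounded end. The grip is 17 to 18 mm thick and runs from 47 to 125 mm from the pivot. Push it here, from the board's side and from above. Its x axis runs along the grip to the end.
- clamp_foot: Rubber foot of the clamp, 18 mm across, on a spring plunger at the end of the clamp's bar. Origin: centre of its underside. Open, it stands 55 to 67 mm above the plate (bar end up to 95 mm), over fixture x -10 to +40 mm. In lock it stands on the board, 20 mm from the edge at the stop bar, its spring squeezed 6 mm (about 55 N).
- brush: Loose flat dust brush with a red handle, 24 x 184 x 12 mm, lying on the bench on the robot's side of the fixture. Origin at the centre of its underside. Leave alone.
- vial: Loose specimen vial with a blue cap, 32 mm across, 64 mm high, standing on the bench at the right. Origin at the centre of its underside. Leave alone.
- scribe: Loose compressed-air preparation pen, 49 x 177 x 17 mm, lying on the bench at the right. Origin at the centre of its underside. Leave alone.

How it is judged:
On the way, in this order (a step that is already met when the one before it is completed fails the run):
1. the board sits home against both stops while the clamp is still open (x of board in the frame of seat above -0.003 m and y of board in the frame of seat above -0.003 m and z of board in the frame of seat below 0.003 m and angle between the x axis of board and the x axis of fixture, either way round below 0.04 rad and value of joint clamp_lever below 0.5 rad), for 0.2 s.
2. the lever has gone past its dead point into lock (value of joint clamp_lever above 1.29 rad), for 0.2 s.
At the end, for the whole second after the job is handed in: The lever rests in lock (above 1.29 rad of 1.35), the clamp's foot presses on the board with more than 25 N, and the board lies flat, at rest, within 3 mm of both stops and square to them within 0.04 rad (x of board in the frame of seat above -0.003 m and y of board in the frame of seat above -0.003 m and z of board in the frame of seat below 0.003 m and angle between the x axis of board and the x axis of fixture, either way round below 0.04 rad and value of joint clamp_lever above 1.29 rad and contact force between clamp_foot and board above 25 N and linear speed of board below 0.01 m/s); the robot touches nothing.
It fails at once if the board is lifted or tipped (8 mm or 0.12 rad) (z of board in the frame of fixture above 0.02 m or angle between board's own z axis and vertical above 0.12 rad).
It fails at once if the robot touches the bone (more than 2 N) (contact force between any of the fingers, the arm and bone above 2 N).
It fails at once if the brush, the vial or the air pen is moved by more than 20 mm (distance of any of brush, vial, scribe from where it was at the start of the episode above 0.02 m).
It also fails if it takes over 58 s, if anything falls off the work surface, if the arm or the gripper's body presses on something with over 40 N, if the wrist force passes 120 N, or if a joint passes its speed limit or range.

## Working session

There is one attempt and no reset: what is moved stays moved. The work goes in short steps, Python scripts to look and compute and a tool call to move; the robot and the scene stay as the last step left them, time stands still between calls to the robot, and variables do not carry over. Pictures are saved under pics/ and viewed, and the job is handed in when it is done.

Besides the shell and the picture viewer there is one more tool, called by a JSON object that holds its "name" and its "arguments", one argument or row to a line. servo_tool: Moves the arm, as the interface text tells. Its arguments: {"type":"object","properties":{"targets":{"type":"array","items":{"type":"array"}},"gripper":{"type":"number"},"newtons":{"type":"number"}},"required":["targets"]}

```bash
mkdir -p pics; ls
python3 - <<'E'
from workcell import bot
import cv2
print(bot.observe()); print(bot.tcp_to_grasp)
for n in ["scene","top","wrist"]:
    c=bot.get_calibration(n); print(n,c)
    cv2.imwrite(f"pics/{n}0.png",bot.grab_frame(n))
E
```

```text
pics
{'clock': 0.0, 'qpos': array([-1.22421608,  0.52204073, -0.03630458,  1.59998557,  0.0211786 ,
        1.02107781, -0.11277895]), 'qd': array([-0.00033597,  0.00026929,  0.00107161,  0.00177608,  0.00046011,
        0.00026766,  0.00145324]), 'joint_efforts': array([-2.98666992e-04, -9.27095032e+01,  1.97975256e+00, -3.69932592e+01,
        1.78412109e-02,  7.96813139e-03, -7.38980179e-05]), 'position': array([0.25291973, 0.57118462, 0.23071736]), 'tool_rot': array([-3.14046769e+00,  7.23211513e-05,  2.72479215e+00]), 'force': array([ 1.00015786, -0.3529632 , -0.19818564]), 'moment': array([ 0.03352386, -0.05630537, -0.03031694]), 'grip_width': 0.08545257224798826}
0.0187
scene {'fx': 536.9075599091879, 'fy': 536.9075599091879, 'cx': 316.4921762935917, 'cy': 239.04422770814912, 'pose': array([[ 0.78137977,  0.43815186, -0.44437439,  0.02890582],
       [-0.62391705,  0.53347211, -0.57108233, -0.84505576],
       [-0.01315944,  0.72348494,  0.69021473,  0.91742983],
       [ 0.        ,  0.        ,  0.        ,  1.        ]])}
top {'fx': 540.8837358862164, 'fy': 540.8837358862164, 'cx': 319.5840225623753, 'cy': 242.56067755918022, 'pose': array([[-0.00527606,  0.98624274, -0.16521933,  0.34525538],
       [-0.99994658, -0.00373475,  0.00963813, -0.13657927],
       [ 0.00888848,  0.16526135,  0.98620976,  1.33084823],
       [ 0.        ,  0.        ,  0.        ,  1.        ]])}
wrist {'fx': 406.1364024423563, 'fy': 406.1364024423563, 'cx': 322.29390611810345, 'cy': 242.56087092804117, 'pose': array([[ 4.03431270e-01, -8.71534039e-01, -2.78696302e-01,
         1.83010486e-01],
       [ 9.15009530e-01,  3.83970238e-01,  1.23791825e-01,
         6.01446183e-01],
       [-8.77703690e-04, -3.04951266e-01,  9.52367552e-01,
         3.74396347e-01],
       [ 0.00000000e+00,  0.00000000e+00,  0.00000000e+00,
         1.00000000e+00]])}
```

View pics/scene0.png

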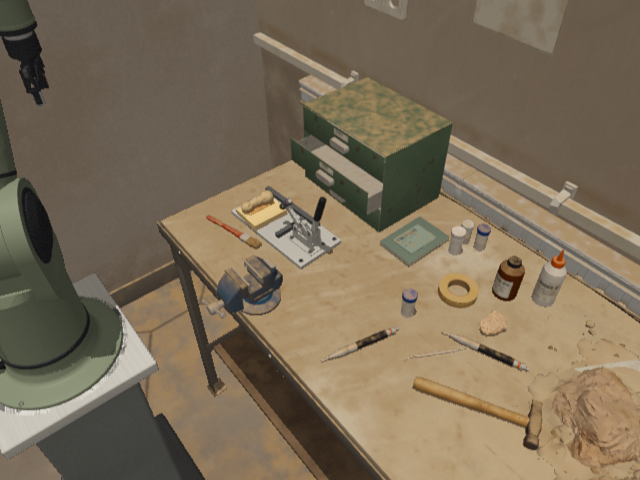

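View pics/top0.png

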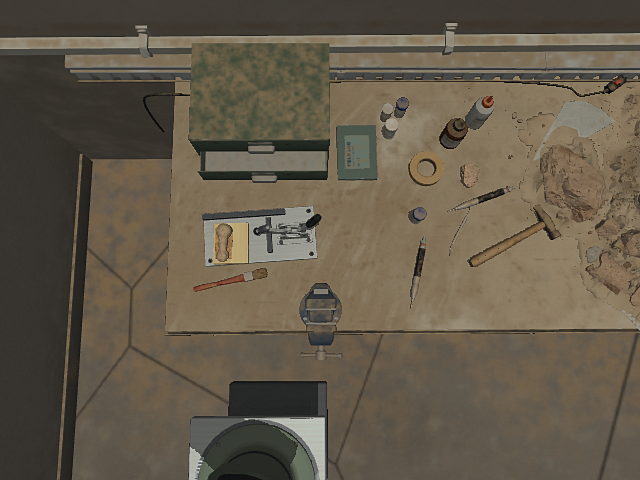

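Run:
```python
import cv2
a=cv2.imread("pics/top0.png")[190:310,180:340]; cv2.imwrite("pics/t1.png",cv2.resize(a,None,fx=5,fy=5,interpolation=cv2.INTER_CUBIC))
a=cv2.imread("pics/scene0.png")[170:280,195:355]; cv2.imwrite("pics/s1.png",cv2.resize(a,None,fx=5,fy=5,interpolation=cv2.INTER_CUBIC))
```

```text
(no output)
```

View pics/t1.png

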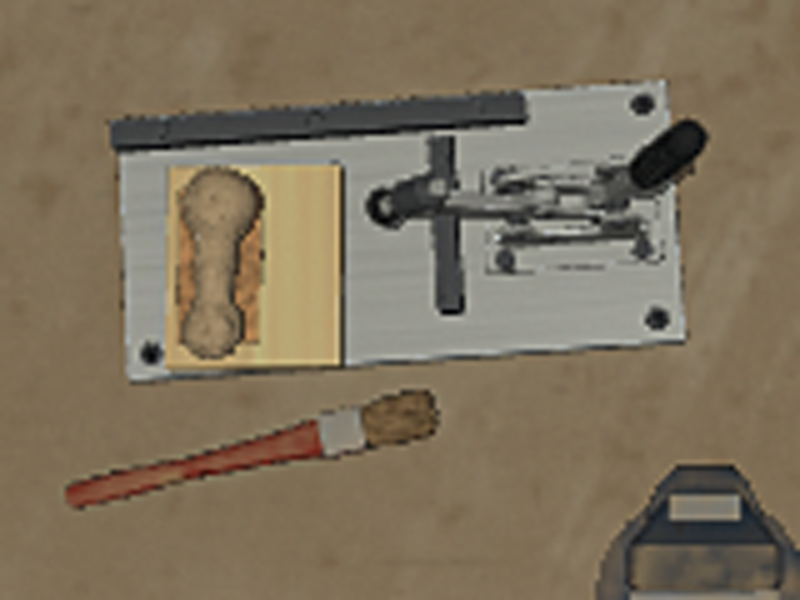

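View pics/s1.png

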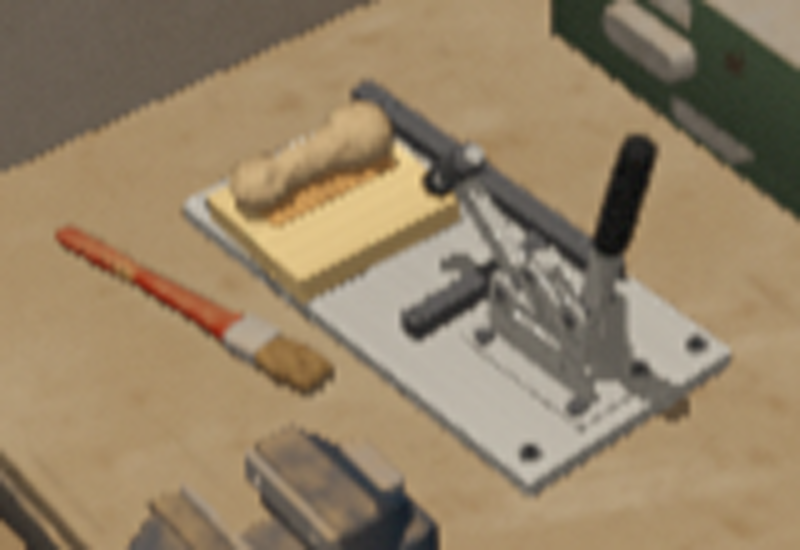

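View pics/wrist0.png

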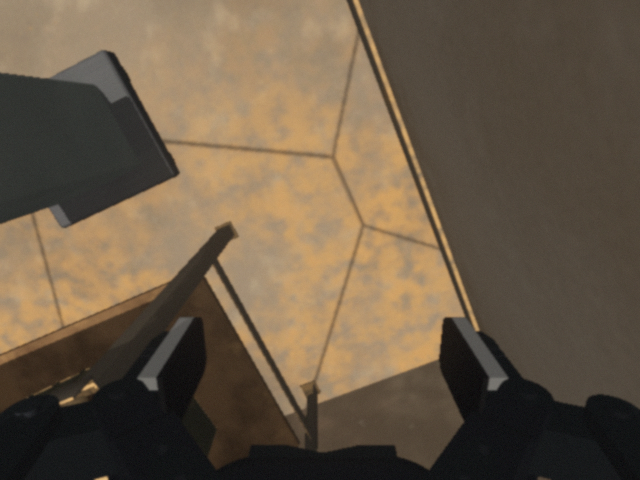

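```bash
cat > h.py <<'E'
import numpy as np
from workcell import bot
def ray(name,u,v,cal=None):
    c=cal or bot.get_calibration(name); P=c['pose']
    d=P[:3,:3]@np.array([(u-c['cx'])/c['fx'],-(v-c['cy'])/c['fy'],-1.]); return P[:3,3],d
def onz(name,u,v,z,cal=None):
    o,d=ray(name,u,v,cal); return o+d*(z-o[2])/d[2]
def px(name,p,cal=None):
    c=cal or bot.get_calibration(name); P=c['pose']; q=P[:3,:3].T@(np.asarray(p)-P[:3,3])
    return np.array([c['cx']+c['fx']*q[0]/-q[2], c['cy']-c['fy']*q[1]/-q[2]])
def tri(rs):
    A=np.zeros((3,3));b=np.zeros(3)
    for o,d in rs:
        d=d/np.linalg.norm(d);M=np.eye(3)-np.outer(d,d);A+=M;b+=M@o
    return np.linalg.solve(A,b)
E
python3 - <<'E'
from h import *
np.set_printoptions(precision=4,suppress=True)
t=lambda u,v,z:onz("top",180+(u-2)/5,190+(v-2)/5,z)
s=lambda u,v,z:onz("scene",195+(u-2)/5,170+(v-2)/5,z)
print("plate corners")
fx={'RT':(.14,.066),'RB':(.14,-.066),'LB':(-.135,-.066)}
for k,(a,b) in {'RT':(666,80),'RB':(686,341),'LB':(130,382)}.items():
    print(k,t(a,b,.012))
print('scene RT,RB,LB',s(732,355,.012),s(530,492,.012),s(184,210,.012))
print("board top corners TL,TR,BR,BL",[t(*p,.030) for p in [(168,166),(340,166),(340,367),(166,367)]])
print('scene', s(458,212,.030), s(300,280,.03), s(206,205,.03))
print('rail ends z.026', t(110,122,.026),t(112,150,.026),t(524,92,.026),t(526,122,.026))
print('bar z.026', t(441,312,.026),t(463,312,.026))
print('brush',[t(*p,.01) for p in [(68,495),(438,410)]])
print('vise',[t(*p,.1) for p in [(680,468),(740,468)]])
g=tri([ray("top",180+(690-2)/5,190+(135-2)/5),ray("scene",195+(640-2)/5,170+(148-2)/5)]);print('grip end',g)
E
```

```text
plate corners
RT [ 0.66  -0.133  0.012]
RB [ 0.5282 -0.1424  0.012 ]
LB [0.509  0.1301 0.012 ]
scene RT,RB,LB [ 0.6545 -0.1381  0.012 ] [ 0.5229 -0.1484  0.012 ] [0.5058 0.1245 0.012 ]
board top corners TL,TR,BR,BL [array([0.6132, 0.111 , 0.03  ]), array([0.613 , 0.0269, 0.03  ]), array([0.5137, 0.0252, 0.03  ]), array([0.514 , 0.1093, 0.03  ])]
scene [0.6029 0.0154 0.03  ] [0.5123 0.0236 0.03  ] [0.507  0.1014 0.03  ]
rail ends z.026 [0.6363 0.1409 0.026 ] [0.6222 0.1395 0.026 ] [ 0.6508 -0.0628  0.026 ] [ 0.6356 -0.0639  0.026 ]
bar z.026 [ 0.541 -0.023  0.026] [ 0.541  -0.0337  0.026 ]
brush [array([0.454, 0.159, 0.01 ]), array([ 0.4948, -0.0207,  0.01  ])]
vise [array([ 0.4576, -0.139 ,  0.1   ]), array([ 0.4575, -0.1664,  0.1   ])]
grip end [ 0.595  -0.1433  0.1768]
```

{"name": "servo_tool", "arguments": {
  "targets": [
    [[0, 0, -0.12], 1],
    [[0, 0, -0.12], 1],
    [[0, 0, -0.12], 1],
    [[0, 0, -0.12], 1],
    [[0, 0, -0.12], 1],
    [[0, 0, -0.12], 1],
    [[0, 0, -0.12], 1],
    [[0, 0, -0.12], 1],
    [[0, 0, -0.12], 1],
    [[0, 0, -0.12], 1],
    [[0, 0, -0.12], 1],
    [[0, 0, -0.12], 1]
  ]
}}

```text
clock: 1.65
position: [0.2529, 0.5714, 0.3033]
tool_rot: [-3.141, 0.0, 1.675]
force: [-0.7, 0.0, 0.1]
grip_width: 0.0855
```

```bash
cat >> h.py <<'E'
from scipy.spatial.transform import Rotation as Ro
np.set_printoptions(precision=4,suppress=True)
def togo(target,yaw=None):
    "shift in tool units to world target, turn in units"
    s=bot.observe(); R=Ro.from_euler('xyz',s['tool_rot']).as_matrix()
    d=R.T@(np.asarray(target)-s['position'])/0.05
    t=None if yaw is None else -np.degrees((yaw-s['tool_rot'][2]+np.pi)%(2*np.pi)-np.pi)/5
    print('clock %.2f pos'%s['clock'],s['position'],'yaw %.4f'%s['tool_rot'][2],'F',s['force'],'units',d,'turn',t,'w',s['grip_width'])
E
python3 -c "
from h import *
togo([.56,.08,.33],1.641);print(bot.observe()['qpos'])"
```

```text
clock 1.65 pos [0.2529 0.5714 0.3033] yaw 1.6747 F [-0.7006  0.0333  0.1109] units [-10.4117   5.0882  -0.5315] turn 0.38660016256615193 w 0.08551049227115055
[-1.3964  0.4671  0.2202  1.5207 -0.1072  1.1661 -1.0528]
```

{"name": "servo_tool", "arguments": {
  "targets": [
    [[-0.8, 0.4, -0.05], 0.38],
    [[-0.87, 0.42, -0.05], 0],
    [[-0.87, 0.42, -0.05], 0],
    [[-0.87, 0.42, -0.05], 0],
    [[-0.87, 0.42, -0.05], 0],
    [[-0.87, 0.42, -0.05], 0],
    [[-0.87, 0.42, -0.05], 0],
    [[-0.87, 0.42, -0.05], 0],
    [[-0.87, 0.42, -0.05], 0],
    [[-0.87, 0.42, -0.05], 0],
    [[-0.87, 0.42, -0.05], 0],
    [[-0.87, 0.42, 0], 0]
  ]
}}

```text
clock: 3.15
position: [0.5433, 0.0722, 0.3309]
tool_rot: [3.141, -0.0, 1.645]
force: [0.7, 1.4, -0.3]
grip_width: 0.0851
```

{"name": "servo_tool", "arguments": {
  "targets": [
    [[0, 0, 0], 0],
    [[0, 0, 0], 0],
    [[0, 0, 0], 0]
  ]
}}

```text
clock: 3.52
position: [0.5424, 0.0747, 0.3307]
tool_rot: [-3.141, -0.0, 1.646]
force: [-0.2, -0.0, 0.8]
grip_width: 0.0857
```

Run:
```python
from h import *
import cv2,pickle
togo([.56,.08,.33],1.641);print(bot.observe()['qpos'])
c=bot.get_calibration("wrist"); pickle.dump(c,open("w1.pkl","wb"))
cv2.imwrite("pics/w1.png",bot.grab_frame("wrist"))
```

```text
clock 3.52 pos [0.5424 0.0747 0.3307] yaw 1.6460 F [-0.1668 -0.0321  0.819 ] units [0.0797 0.3592 0.0143] turn 0.057136905704358774 w 0.0856513386245154
[-0.5929  0.3269  0.462   1.6934 -0.1572  1.1583 -0.0136]
```

View pics/w1.png

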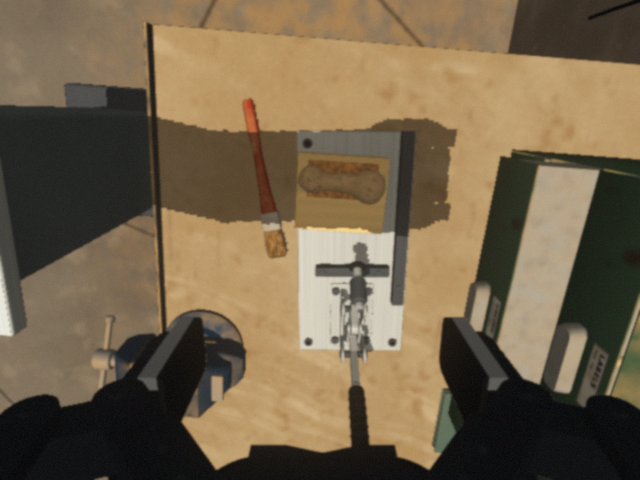

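Run:
```python
import cv2
a=cv2.imread("pics/w1.png")[120:360,280:430]; a=cv2.convertScaleAbs(a,alpha=1.5); cv2.imwrite("pics/w1z.png",cv2.resize(a[:130],None,fx=4.5,fy=4.5,interpolation=cv2.INTER_CUBIC));cv2.imwrite("pics/w1y.png",cv2.resize(a[110:],None,fx=4.5,fy=4.5,interpolation=cv2.INTER_CUBIC))
```

```text
(no output)
```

View pics/w1z.png

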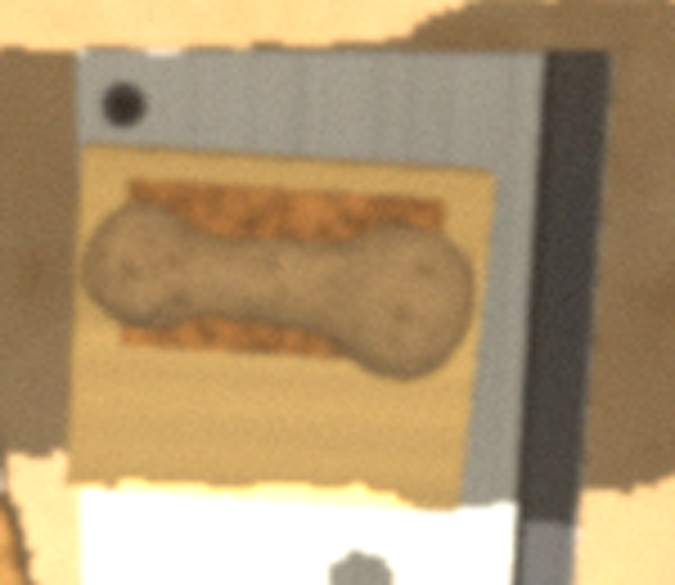

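View pics/w1y.png

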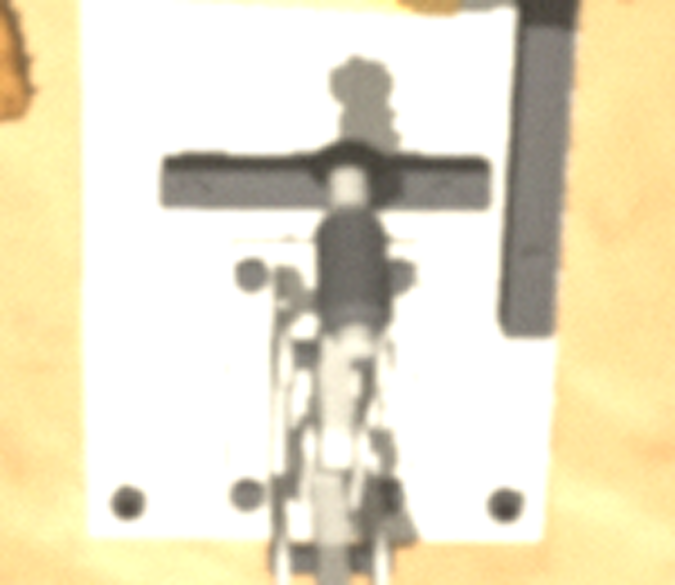

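```bash
cat > m1.py <<'E'
from h import *
import pickle
c=pickle.load(open("w1.pkl","rb"))
z=lambda u,v,h:onz("wrist",280+(u-1.75)/4.5,120+(v-1.75)/4.5,h,c)
y=lambda u,v,h:onz("wrist",280+(u-1.75)/4.5,230+(v-1.75)/4.5,h,c)
LB=z(78,50,.012);RB=y(90,540,.012);RT=y(543,540,.012)
print(LB,RB,RT)
# fit fixture
def fit(src,dst):
    src=np.array(src);dst=np.array(dst)[:,:2];a=src-src.mean(0);b=dst-dst.mean(0)
    th=np.arctan2((a[:,0]*b[:,1]-a[:,1]*b[:,0]).sum(),(a*b).sum());R=np.array([[np.cos(th),-np.sin(th)],[np.sin(th),np.cos(th)]])
    t=dst.mean(0)-R@src.mean(0); return th,R,t,dst-(src@R.T+t)
for nm,pts in {'wrist':[LB,RB,RT],'top':[[.509,.1301],[.5282,-.1424],[.66,-.133]],'scene':[[.5058,.1245],[.5229,-.1484],[.6545,-.1381]]}.items():
    th,R,t,r=fit([(-.135,-.066),(.14,-.066),(.14,.066)],[p[:3] for p in pts]); print(nm,'yaw',th,'org',t,'res mm',np.abs(r).max()*1e3)
    if nm=='wrist': T=(R,t,th)
R,t,th=T
inv=lambda p:R.T@(np.asarray(p)[:2]-t)
print('rail face',inv(z(545,52,.026)),inv(y(503,330,.026)),'bar',inv(y(162,157,.026)),inv(y(490,157,.026)))
bc=[z(84,145,.03),z(495,173,.03),z(466,505,.03),z(72,482,.03)]
for b in bc: print('board corner',b[:2],inv(b))
tb,Rb,ob,rb=fit([(-.0425,-.05),(-.0425,.05),(.0425,.05),(.0425,-.05)],[b for b in bc])
print('board in fixture',inv(ob),'rot',tb-th,'res',np.abs(rb).max()*1e3)
E
python3 m1.py
```

```text
[0.5117 0.1301 0.012 ] [ 0.531  -0.1448  0.012 ] [ 0.662  -0.1348  0.012 ]
wrist yaw -1.500700224044232 org [ 0.5868 -0.0001] res mm 0.4660418701212532
top yaw -1.4987910921921617 org [0.5842 0.0014] res mm 1.1594429282314744
scene yaw -1.5041889370621282 org [ 0.5798 -0.0043] res mm 1.5062830561502483
rail face [-0.136   0.0456] [0.0658 0.0474] bar [ 0.0164 -0.0449] [0.0158 0.0411]
board corner [0.5154 0.1092] [-0.114  -0.0636]
board corner [0.6138 0.1102] [-0.1081  0.0347]
board corner [0.617  0.0275] [-0.0254  0.0321]
board corner [0.5172 0.0259] [-0.0308 -0.0676]
board in fixture [-0.0696 -0.0161] rot -0.049868472760090654 res 1.4987060614352203
```

```bash
cat >> h.py <<'E'
TH=-1.5005; O=np.array([.586,0.]); EX=np.array([np.cos(TH),np.sin(TH)]); EY=np.array([-EX[1],EX[0]])
def F(x,y,z): return np.r_[O+x*EX+y*EY,z]
def where():
    s=bot.observe(); p=s['position'][:2]-O; f=s['force'][:2]
    print('clock %.2f fix x %.4f y %.4f z %.4f'%(s['clock'],p@EX,p@EY,s['position'][2]),'yawerr %.4f'%(s['tool_rot'][2]-TH-np.pi),'F fix',f@EX,f@EY,s['force'][2],'w',s['grip_width'])
E
python3 -c "
from h import *
togo(F(-.145,-.012,.016),TH+np.pi);where()"
```

```text
clock 3.58 pos [0.5424 0.0746 0.3308] yaw 1.6459 F [0.2624 0.7079 0.0482] units [1.346  0.5312 6.2966] turn 0.05531163789279483 w 0.08568804681018723
clock 3.58 fix x -0.0775 y -0.0382 z 0.3308 yawerr 0.0048 F fix -0.6877681319613591 0.31145604118317405 0.04823535425456405 w 0.08568804681018723
```

{"name": "servo_tool", "arguments": {
  "targets": [
    [[0.7, 0.27, 0.3], 0.06],
    [[0.65, 0.26, 0.6], 0],
    [[0, 0, 0.9], 0],
    [[0, 0, 0.9], 0],
    [[0, 0, 0.9], 0],
    [[0, 0, 0.9], 0],
    [[0, 0, 0.8], 0],
    [[0, 0, 0.4], 0],
    [[0, 0, 0.3], 0],
    [[0, 0, 0], 0],
    [[0, 0, 0], 0]
  ],
  "gripper": 0.3
}}

```text
clock: 4.95
position: [0.565, 0.143, 0.0319]
tool_rot: [3.14, -0.0, 1.639]
force: [0.1, 0.2, -0.4]
grip_width: 0.0557
```

Run:
```python
from h import *
import cv2,pickle
togo(F(-.145,-.012,.016),TH+np.pi);where()
a=bot.grab_frame("top")[180:320,170:330];cv2.imwrite("pics/t2.png",cv2.resize(a,None,fx=4,fy=4,interpolation=cv2.INTER_CUBIC))
a=bot.grab_frame("scene")[150:290,185:345];cv2.imwrite("pics/s2.png",cv2.resize(a,None,fx=4,fy=4,interpolation=cv2.INTER_CUBIC))
```

```text
clock 4.95 pos [0.565  0.143  0.0319] yaw 1.6392 F [ 0.0785  0.1695 -0.4027] units [ 0.0167 -0.023   0.3173] turn -0.02147976407971383 w 0.05565337198456075
clock 4.95 fix x -0.1442 y -0.0109 z 0.0319 yawerr -0.0019 F fix -0.16354428214054564 0.09019821120643251 -0.40274370711275986 w 0.05565337198456075
```

View pics/t2.png

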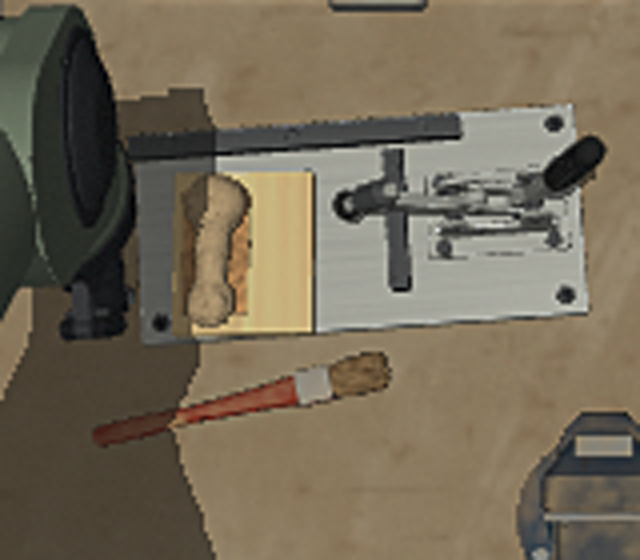

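View pics/s2.png

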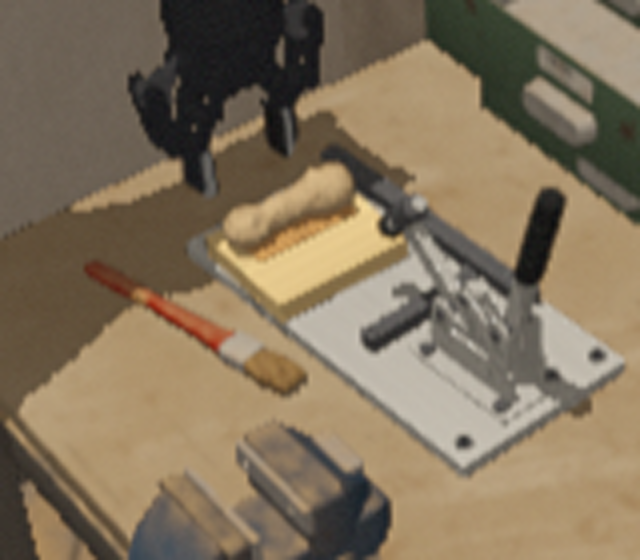

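{"name": "servo_tool", "arguments": {
  "targets": [
    [[0, 0, 0.32], 0],
    [[0, 0, 0], 0],
    [[-0.1, 0, 0], 0],
    [[-0.1, 0, 0], 0],
    [[-0.1, 0, 0], 0],
    [[-0.1, 0, 0], 0],
    [[-0.1, 0, 0], 0],
    [[-0.1, 0, 0], 0],
    [[0, 0, 0], 0]
  ]
}}

```text
clock: 6.18
position: [0.5665, 0.1123, 0.0148]
tool_rot: [3.142, 0.0, 1.639]
force: [-0.2, 0.3, -0.3]
grip_width: 0.0557
```

Run:
```python
from h import *
import cv2,pickle
where()
a=bot.grab_frame("wrist");cv2.imwrite("pics/w3.png",a)
a=bot.grab_frame("scene")[150:290,185:345];cv2.imwrite("pics/s3.png",cv2.resize(a,None,fx=4,fy=4,interpolation=cv2.INTER_CUBIC))
```

```text
clock 6.17 fix x -0.1134 y -0.0115 z 0.0148 yawerr -0.0025 F fix -0.34038333865387266 -0.1583340722190631 -0.2894363335705141 w 0.0556646834970433
```

View pics/w3.png

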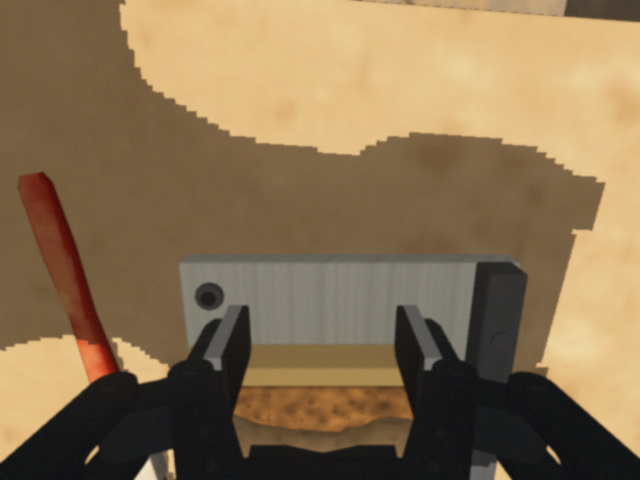

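View pics/s3.png

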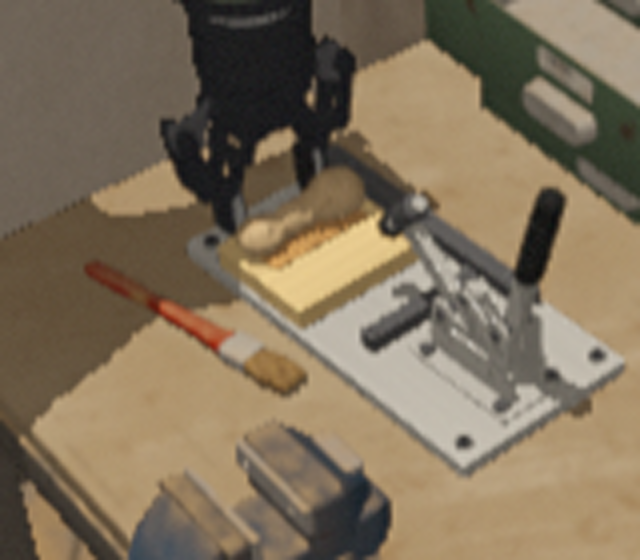

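{"name": "servo_tool", "arguments": {
  "targets": [
    [[-0.1, 0, 0], 0],
    [[-0.1, 0, 0], 0],
    [[-0.1, 0, 0], 0],
    [[-0.1, 0, 0], 0],
    [[-0.1, 0, 0], 0],
    [[-0.1, 0, 0], 0],
    [[0, 0, 0], 0]
  ]
}}

```text
clock: 7.15
position: [0.5686, 0.0823, 0.0149]
tool_rot: [3.141, 0.0, 1.638]
force: [-0.2, -0.6, -0.0]
grip_width: 0.0551
```

{"name": "servo_tool", "arguments": {
  "targets": [
    [[-0.05, 0, 0], 0],
    [[-0.05, 0, 0], 0],
    [[0, 0, 0], 0]
  ]
}}

```text
clock: 7.52
position: [0.5688, 0.0777, 0.0148]
tool_rot: [-3.142, 0.0, 1.639]
force: [-0.3, 0.1, -0.3]
grip_width: 0.0553
```

Run:
```python
from h import *
where()
```

```text
clock 7.53 fix x -0.0787 y -0.0117 z 0.0148 yawerr -0.0021 F fix -0.16267050653093187 -0.2933978451341149 -0.3323206199943329 w 0.055312686315851414
```

{"name": "servo_tool", "arguments": {
  "targets": [
    [[-0.03, 0, 0], 0],
    [[-0.03, 0, 0], 0]
  ]
}}

```text
clock: 7.78
position: [0.5689, 0.0766, 0.0148]
tool_rot: [-3.141, -0.002, 1.64]
force: [-1.2, 14.1, 0.6]
grip_width: 0.0557
```

{"name": "servo_tool", "arguments": {
  "targets": [
    [[-0.03, 0, 0], 0],
    [[0, 0, 0], 0]
  ]
}}

```text
clock: 8.02
position: [0.569, 0.0766, 0.0148]
tool_rot: [-3.141, -0.003, 1.641]
force: [-2.0, 16.8, 0.8]
grip_width: 0.0558
```

Run:
```python
from h import *
where()
import cv2
a=bot.grab_frame("wrist");cv2.imwrite("pics/w4.png",a)
a=bot.grab_frame("top")[180:320,170:330];cv2.imwrite("pics/t4.png",cv2.resize(a,None,fx=4,fy=4,interpolation=cv2.INTER_CUBIC))
a=bot.grab_frame("scene")[150:290,185:345];cv2.imwrite("pics/s4.png",cv2.resize(a,None,fx=4,fy=4,interpolation=cv2.INTER_CUBIC))
```

```text
clock 8.03 fix x -0.0776 y -0.0116 z 0.0148 yawerr 0.0001 F fix -16.930412092766918 -0.7711003287897247 0.7900419465567724 w 0.05578538357144
```

View pics/s4.png

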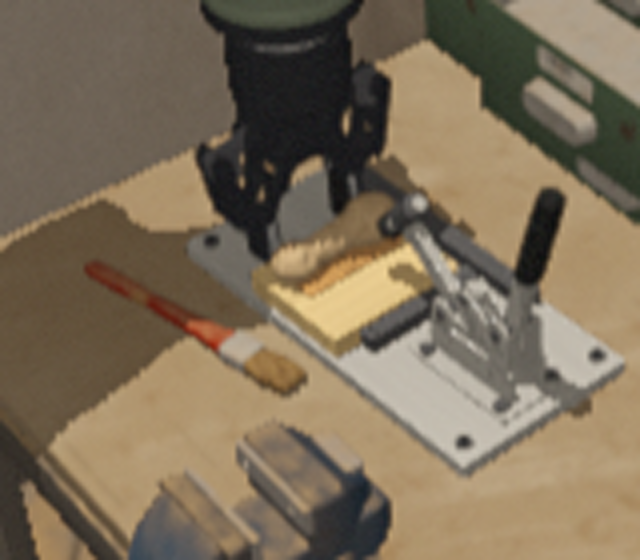

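View pics/w4.png

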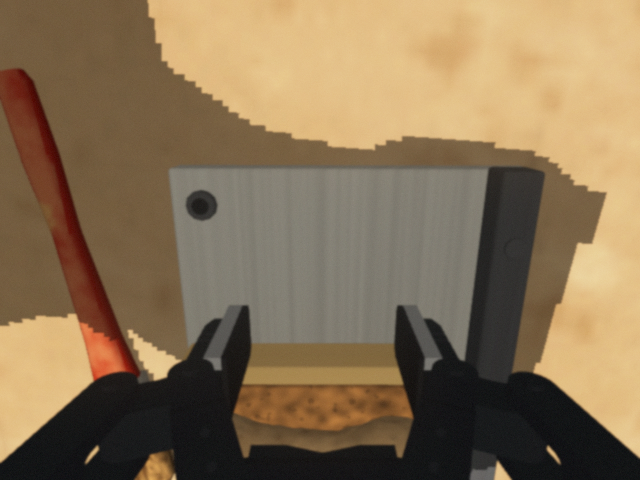

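View pics/t4.png

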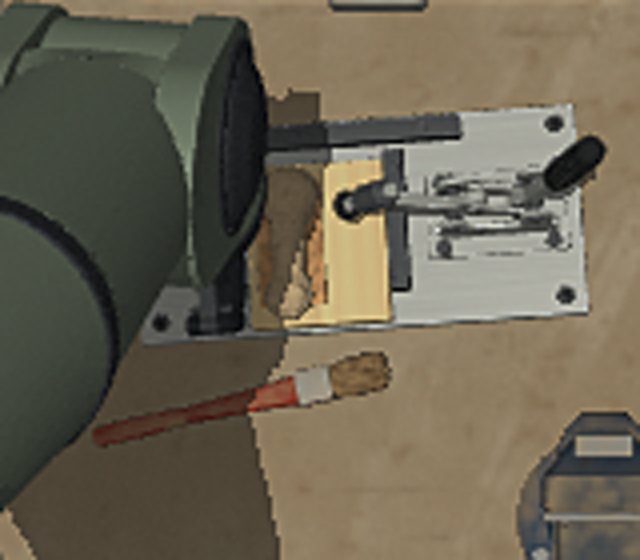

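{"name": "servo_tool", "arguments": {
  "targets": [
    [[0.2, 0, 0], 0],
    [[0.3, 0, 0], 0],
    [[0, 0, -0.6], 0],
    [[0, 0, -0.8], 0],
    [[0, 0, -0.6], -1],
    [[0, 0, 0], -1],
    [[0, 0, 0], -1],
    [[0, 0, 0], -1],
    [[0, 0, 0], -1],
    [[0, 0, 0], -1],
    [[0, 0, 0], -1],
    [[0, 0, 0], -1]
  ]
}}

```text
clock: 9.68
position: [0.5673, 0.099, 0.1148]
tool_rot: [-3.141, 0.0, 2.341]
force: [-0.5, -0.8, -0.7]
grip_width: 0.0552
```

{"name": "servo_tool", "arguments": {
  "targets": [
    [[0, 0, 0], -1],
    [[0, 0, 0], -1],
    [[0, 0, 0], -1],
    [[0, 0, 0], -1],
    [[0, 0, 0], -1],
    [[0, 0, 0], -1],
    [[0, 0, 0], -1],
    [[0, 0, 0], -1],
    [[0, 0, 0], -1],
    [[0, 0, 0], -1],
    [[0, 0, 0], 0]
  ],
  "gripper": 0.6
}}

```text
clock: 11.05
position: [0.5674, 0.0988, 0.1147]
tool_rot: [-3.142, -0.0, -3.074]
force: [-0.4, -0.2, -0.6]
grip_width: 0.0681
```

Run:
```python
from h import *
where(); togo(F(-.0225,-.095,.0155),TH+1.5*np.pi);print(bot.observe()['qpos'])
import cv2
c=bot.get_calibration("wrist"); import pickle; pickle.dump(c,open("w5.pkl","wb"))
a=bot.grab_frame("wrist");cv2.imwrite("pics/w5.png",a)
```

```text
clock 11.05 fix x -0.0998 y -0.0117 z 0.1147 yawerr -4.7146 F fix 0.19373820938506203 -0.3693101565920583 -0.6436894610638603 w 0.06807001338253457
clock 11.05 pos [0.5674 0.0988 0.1147] yaw -3.0735 F [-0.3548 -0.2192 -0.6437] units [ 1.663  -1.5503  1.9851] turn -0.025595583499920804 w 0.06807001338253457
[-0.2074  0.5934 -0.0954  1.8267  0.0804  0.7253  1.292 ]
```

View pics/w5.png

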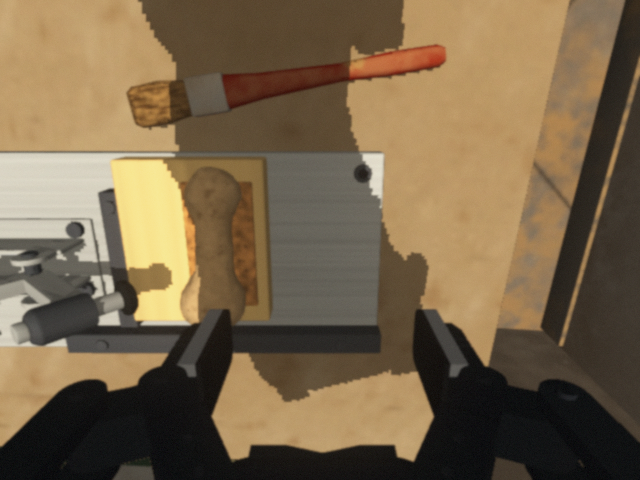

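{"name": "servo_tool", "arguments": {
  "targets": [
    [[0.8, -0.35, 0], 0],
    [[0.86, -0.4, 0], 0],
    [[0, -0.8, 0], 0],
    [[0, 0, 0.7], 0],
    [[0, 0, 0.6], 0],
    [[0, 0, 0.4], 0],
    [[0, 0, 0.28], 0],
    [[0, 0, 0], 0]
  ]
}}

```text
clock: 12.1
position: [0.4896, 0.0155, 0.0153]
tool_rot: [-3.141, -0.001, -3.074]
force: [0.7, -0.2, 0.5]
grip_width: 0.0683
```

Run:
```python
from h import *
where()
import cv2
a=bot.grab_frame("wrist");cv2.imwrite("pics/w6.png",a)
a=bot.grab_frame("scene")[150:290,185:345];cv2.imwrite("pics/s6.png",cv2.resize(a,None,fx=4,fy=4,interpolation=cv2.INTER_CUBIC))
```

```text
clock 12.10 fix x -0.0223 y -0.0951 z 0.0153 yawerr -4.7150 F fix 0.23463352872924792 0.6391815417807649 0.4794134361188379 w 0.06828735703486913
```

View pics/s6.png

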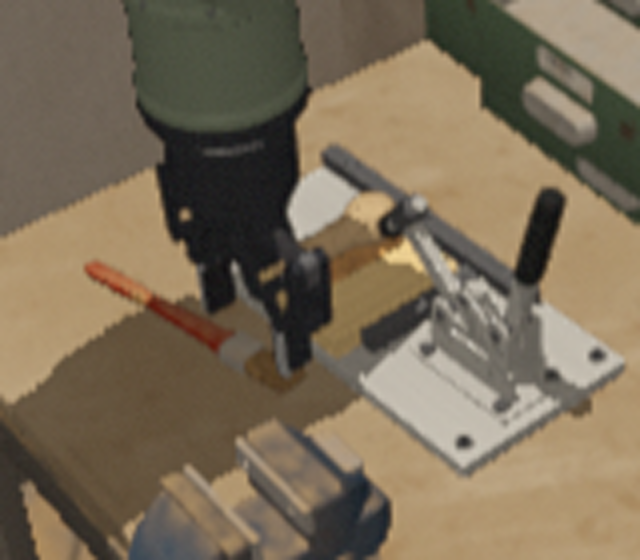

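View pics/w6.png

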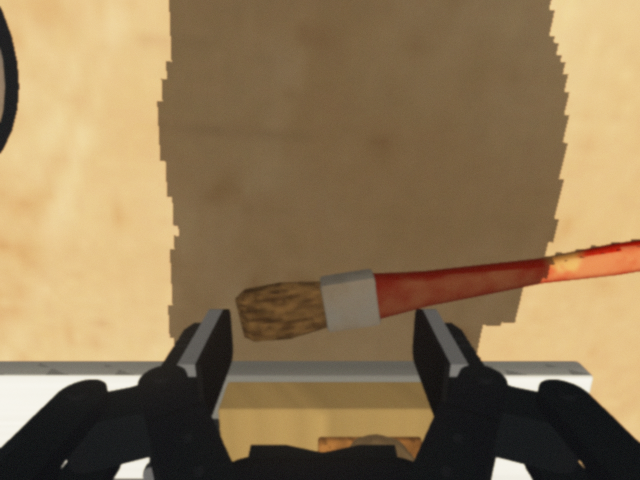

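{"name": "servo_tool", "arguments": {
  "targets": [
    [[-0.08, 0, 0], 0],
    [[-0.08, 0, 0], 0],
    [[-0.08, 0, 0], 0],
    [[-0.08, 0, 0], 0],
    [[-0.08, 0, 0], 0],
    [[-0.08, 0, 0], 0],
    [[0, 0, 0], 0]
  ]
}}

```text
clock: 13.08
position: [0.5142, 0.0171, 0.0157]
tool_rot: [3.142, 0.0, -3.073]
force: [0.2, 0.0, -0.0]
grip_width: 0.0683
```

{"name": "servo_tool", "arguments": {
  "targets": [
    [[-0.03, 0, 0], 0],
    [[-0.03, 0, 0], 0],
    [[0, 0, 0], 0]
  ]
}}

```text
clock: 13.45
position: [0.5171, 0.0173, 0.0158]
tool_rot: [3.142, 0.0, -3.073]
force: [-1.1, 0.8, 0.8]
grip_width: 0.0683
```

{"name": "servo_tool", "arguments": {
  "targets": [
    [[-0.03, 0, 0], 0],
    [[0, 0, 0], 0]
  ]
}}

```text
clock: 13.7
position: [0.5185, 0.0174, 0.0158]
tool_rot: [-3.142, 0.0, -3.073]
force: [-0.5, -0.1, -0.3]
grip_width: 0.0683
```

Run:
```python
from h import *
where()
```

```text
clock 13.70 fix x -0.0221 y -0.0661 z 0.0158 yawerr -4.7143 F fix 0.04058123134563469 -0.5035475403315045 -0.25285347739017017 w 0.06833113739035195
```

{"name": "servo_tool", "arguments": {
  "targets": [
    [[-0.03, 0, 0], 0],
    [[0, 0, 0], 0]
  ]
}}

```text
clock: 13.95
position: [0.52, 0.0175, 0.0158]
tool_rot: [-3.142, 0.0, -3.073]
force: [-1.5, -0.1, -0.1]
grip_width: 0.0682
```

{"name": "servo_tool", "arguments": {
  "targets": [
    [[-0.03, 0, 0], 0],
    [[0, 0, 0], 0]
  ]
}}

```text
clock: 14.2
position: [0.5203, 0.0175, 0.0157]
tool_rot: [-3.141, -0.002, -3.073]
force: [-8.6, 0.4, 5.0]
grip_width: 0.0684
```

{"name": "servo_tool", "arguments": {
  "targets": [
    [[-0.03, 0, 0], 0],
    [[0, 0, 0], 0]
  ]
}}

```text
clock: 14.45
position: [0.5204, 0.0174, 0.0155]
tool_rot: [-3.141, -0.005, -3.073]
force: [-15.9, 0.5, 10.1]
grip_width: 0.068
```

Run:
```python
from h import *
where()
import cv2
a=bot.grab_frame("wrist");cv2.imwrite("pics/w7.png",a)
```

```text
clock 14.45 fix x -0.0220 y -0.0642 z 0.0155 yawerr -4.7143 F fix -1.657782784120212 -15.77966662505523 10.077331438513063 w 0.06799696196052825
```

View pics/w7.png

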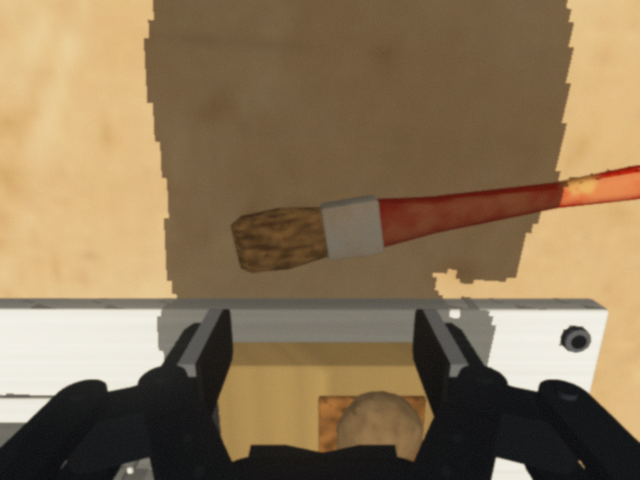

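{"name": "servo_tool", "arguments": {
  "targets": [
    [[0.1, 0, 0], 0],
    [[0.3, 0, 0], 0],
    [[0.4, 0, -0.3], 0],
    [[0.2, 0, -0.9], 0],
    [[0, 0, -0.9], 0],
    [[0, 0, -0.9], 0],
    [[0, 0, 0], 0],
    [[0, 0, 0], 0]
  ]
}}

```text
clock: 15.5
position: [0.473, 0.0142, 0.1657]
tool_rot: [-3.142, 0.001, -3.073]
force: [0.6, -0.4, 0.3]
grip_width: 0.0683
```

Run:
```python
from h import *
where()
import cv2,pickle
c=bot.get_calibration("wrist");pickle.dump(c,open("w8.pkl","wb"))
a=bot.grab_frame("wrist");cv2.imwrite("pics/w8.png",a)
a=bot.grab_frame("top")[180:320,170:330];cv2.imwrite("pics/t8.png",cv2.resize(a,None,fx=4,fy=4,interpolation=cv2.INTER_CUBIC))
```

```text
clock 15.50 fix x -0.0222 y -0.1117 z 0.1657 yawerr -4.7144 F fix 0.45786248118364126 0.6085624472646265 0.29919918421275826 w 0.06827332376322234
```

View pics/w8.png

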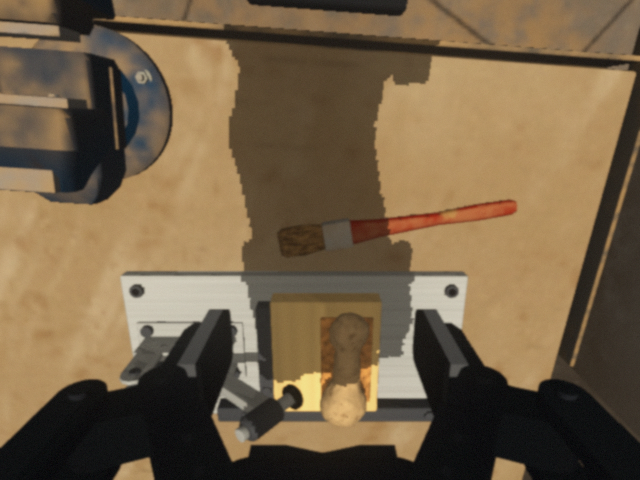

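View pics/t8.png

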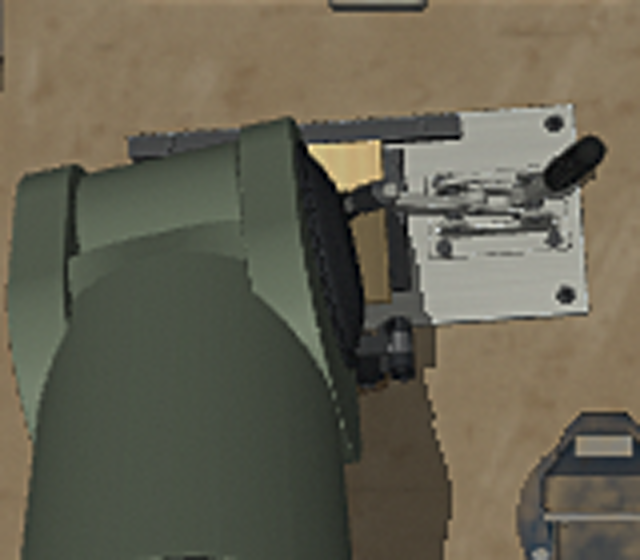

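Run:
```python
import cv2
a=cv2.imread("pics/w8.png")[260:430,225:425]; a=cv2.convertScaleAbs(a,alpha=1.4);cv2.imwrite("pics/w8z.png",cv2.resize(a,None,fx=4,fy=3.5,interpolation=cv2.INTER_CUBIC))
```

```text
(no output)
```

View pics/w8z.png

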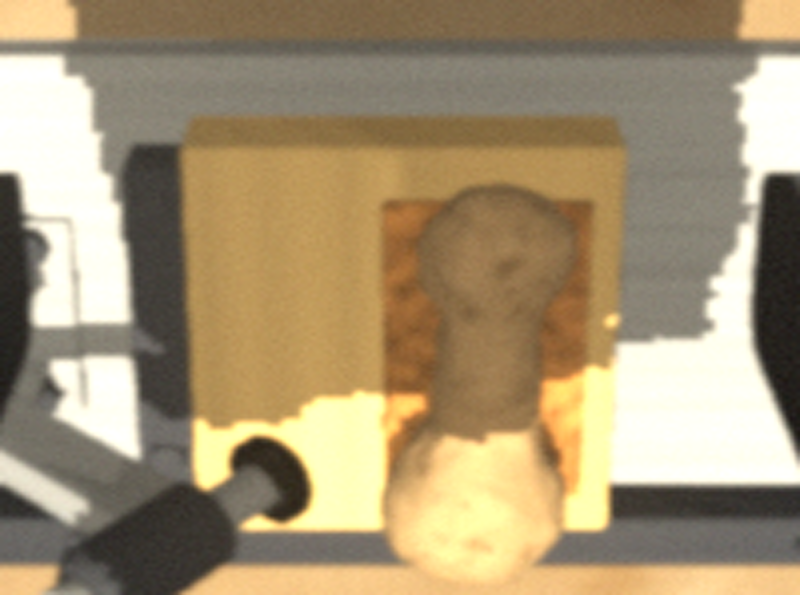

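Run:
```python
from h import *
import pickle
c=pickle.load(open("w8.pkl","rb"))
z=lambda u,v,h:onz("wrist",225+(u-1.5)/4,260+(v-1.3)/3.5,h,c)
for u,v in [(182,147),(624,149),(608,528)]:
    p=z(u,v,.03)[:2]-O; print('board',p@EX,p@EY)
for u,v,h in [(127,147,.026),(605,487,.026)]:
    p=z(u,v,h)[:2]-O; print('bar far corner(.032,-.045)' if h and u<200 else 'rail bottom?',p@EX,p@EY)
togo(F(.098,-.06,.25))
```

```text
board 0.018849100081279355 -0.05202526382456032
board -0.06485951837135123 -0.051519608461151035
board -0.06584444152736879 0.04781850703830711
bar far corner(.032,-.045) 0.029980133139433582 -0.05007317005864905
rail bottom? -0.06538460799586765 0.03935565272603511
clock 15.60 pos [0.4726 0.0143 0.165 ] yaw -3.0731 F [-0.6059  0.0177 -0.6302] units [-1.0449 -2.402  -1.7015] turn None w 0.06855010917646784
```

{"name": "servo_tool", "arguments": {
  "targets": [
    [[0, 0, -0.6], 1],
    [[0, 0, -0.6], 1],
    [[0, 0, -0.5], 1],
    [[0, 0, 0], 1],
    [[0, 0, 0], 1],
    [[0, 0, 0], 1],
    [[0, 0, 0], 1],
    [[0, 0, 0], 1],
    [[0, 0, 0], 1],
    [[0, 0, 0], 1],
    [[0, 0, 0], 1],
    [[0, 0, 0], 1]
  ],
  "gripper": -1
}}

```text
clock: 17.1
position: [0.4727, 0.0142, 0.2498]
tool_rot: [-3.14, -0.001, 2.16]
force: [-0.1, 0.2, -0.3]
grip_width: 0.0004
```

{"name": "servo_tool", "arguments": {
  "targets": [
    [[0, 0, 0], 1],
    [[0, 0, 0], 1],
    [[0, 0, 0], 1],
    [[0, 0, 0], 1],
    [[0, 0, 0], 1],
    [[0, 0, 0], 1],
    [[0, 0, 0], 0],
    [[0, 0, 0], 0]
  ]
}}

```text
clock: 18.1
position: [0.4728, 0.0143, 0.2503]
tool_rot: [-3.141, 0.0, 1.641]
force: [-0.5, 0.1, 0.2]
grip_width: -0.0004
```

Run:
```python
from h import *
where(); togo(F(.095,0,.25),TH+np.pi);print(bot.observe()['qpos'])
import cv2
cv2.imwrite("pics/w9.png",bot.grab_frame("wrist"))
for n in ("top","scene"):
    a=bot.grab_frame(n); a=a[180:320,170:330] if n=="top" else a[150:290,185:345]
    cv2.imwrite(f"pics/{n[0]}9.png",cv2.resize(a,None,fx=4,fy=4,interpolation=cv2.INTER_CUBIC))
```

```text
clock 18.10 fix x -0.0222 y -0.1119 z 0.2503 yawerr 0.0002 F fix -0.11537071450171493 -0.5118723622355283 0.22028764398146866 w -0.0004321421215230434
clock 18.10 pos [0.4728 0.0143 0.2503] yaw 1.6413 F [-0.5187  0.0791  0.2203] units [-2.3448  2.2377  0.0049] turn 0.0024086428067875173 w -0.0004321421215230434
[-0.2947  0.2585  0.1685  1.9702 -0.0537  0.918  -0.0285]
```

View pics/w9.png

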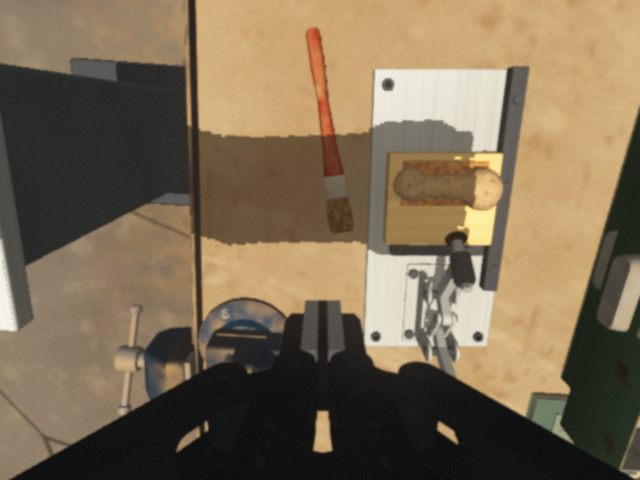

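View pics/t9.png

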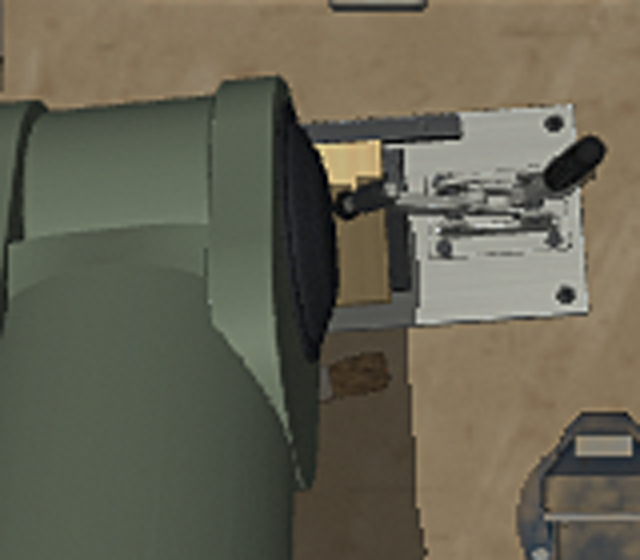

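{"name": "servo_tool", "arguments": {
  "targets": [
    [[-0.5, 0.75, 0], 0],
    [[-0.7, 0.75, 0], 0],
    [[-0.7, 0.74, 0], 0],
    [[-0.4, 0, 0.3], 0],
    [[0, 0, 0.6], 0],
    [[0, 0, 0.6], 0],
    [[0, 0, 0.2], 0],
    [[0, 0, 0], 0]
  ]
}}

```text
clock: 19.25
position: [0.5925, -0.0928, 0.1658]
tool_rot: [-3.141, 0.0, 1.639]
force: [-0.2, 0.7, 0.1]
grip_width: 0.0
```

Run:
```python
from h import *
where()
import cv2
for n in ("scene",):
    a=bot.grab_frame(n); a=a[150:290,185:345]
    cv2.imwrite(f"pics/{n[0]}10.png",cv2.resize(a,None,fx=4,fy=4,interpolation=cv2.INTER_CUBIC))
```

```text
clock 19.25 fix x 0.0931 y 0.0000 z 0.1658 yawerr -0.0017 F fix -0.7045589770238192 -0.18677581432394552 0.1358547266587445 w 3.655802659579152e-05
```

View pics/s10.png

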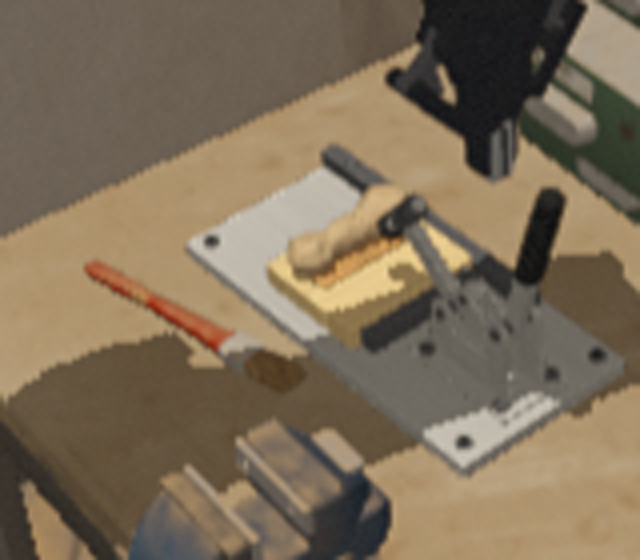

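{"name": "servo_tool", "arguments": {
  "targets": [
    [[-0.25, 0, 0], 0],
    [[-0.25, 0, 0], 0],
    [[-0.22, 0, 0.02], 0],
    [[-0.2, 0, 0.07], 0],
    [[-0.19, 0, 0.09], 0],
    [[-0.18, 0, 0.11], 0],
    [[-0.17, 0, 0.12], 0],
    [[0, 0, 0], 0]
  ]
}}

```text
clock: 20.3
position: [0.5971, -0.1664, 0.1446]
tool_rot: [-3.141, 0.0, 1.638]
force: [0.6, -0.7, 0.2]
grip_width: -0.0003
```

Run:
```python
from h import *
where()
import cv2
for n in ("scene",):
    a=bot.grab_frame(n); a=a[150:290,185:345]
    cv2.imwrite(f"pics/{n[0]}11.png",cv2.resize(a,None,fx=4,fy=4,interpolation=cv2.INTER_CUBIC))
cv2.imwrite("pics/w11.png",bot.grab_frame("wrist"))
```

```text
clock 20.30 fix x 0.1667 y -0.0006 z 0.1446 yawerr -0.0029 F fix 0.7189211905765046 0.5335343357688271 0.24433508554976943 w -0.00027971391501613904
```

View pics/s11.png

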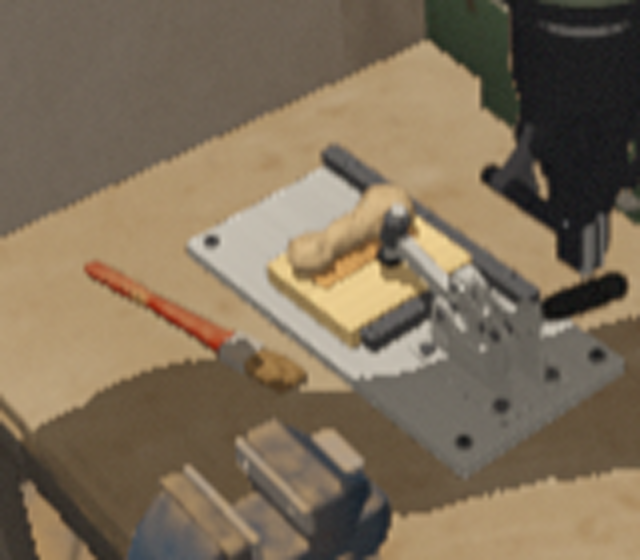

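View pics/w11.png

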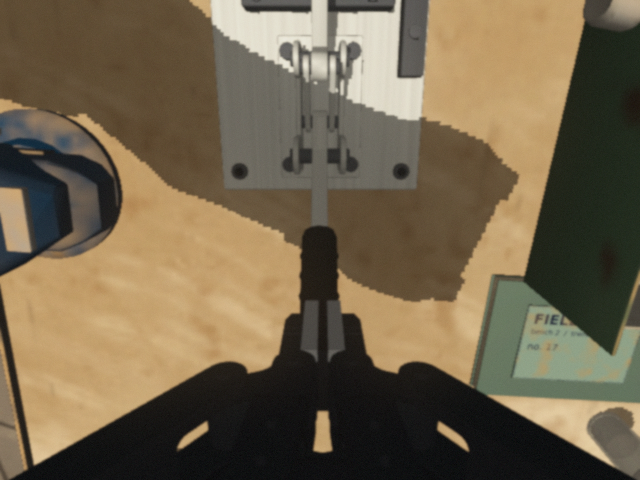

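{"name": "servo_tool", "arguments": {
  "targets": [
    [[-0.16, 0, 0.14], 0],
    [[-0.14, 0, 0.16], 0],
    [[-0.12, 0, 0.17], 0],
    [[-0.11, 0, 0.18], 0],
    [[-0.09, 0, 0.19], 0],
    [[-0.04, 0, 0.1], 0],
    [[-0.03, 0, 0.1], 0]
  ]
}}

```text
clock: 21.28
position: [0.6, -0.2005, 0.0931]
tool_rot: [3.141, 0.0, 1.639]
force: [0.1, -1.8, 4.6]
grip_width: 0.0001
```

Run:
```python
from h import *
where()
```

```text
clock 21.27 fix x 0.2010 y -0.0002 z 0.0931 yawerr -0.0021 F fix 1.7962046250921313 -0.059441982913108274 4.61913795784958 w 7.71737468190145e-05
```

{"name": "servo_tool", "arguments": {
  "targets": [
    [[-0.03, 0, 0.1], 0],
    [[-0.02, 0, 0.1], 0],
    [[-0.02, 0, 0.1], 0],
    [[0, 0, 0.06], 0],
    [[0, 0, 0.04], 0],
    [[0, 0, 0], 0]
  ]
}}

```text
clock: 22.02
position: [0.6001, -0.2034, 0.0732]
tool_rot: [-3.141, -0.0, 1.639]
force: [-0.5, 0.5, 0.5]
grip_width: 0.0001
```

Run:
```python
from h import *
where()
import cv2
for n in ("scene",):
    a=bot.grab_frame(n); a=a[150:290,185:345]
    cv2.imwrite(f"pics/{n[0]}12.png",cv2.resize(a,None,fx=4,fy=4,interpolation=cv2.INTER_CUBIC))
```

```text
clock 22.02 fix x 0.2039 y -0.0002 z 0.0732 yawerr -0.0018 F fix -0.49673589106091154 -0.4329506420047835 0.5385352641136176 w 6.188867002583546e-05
```

View pics/s12.png

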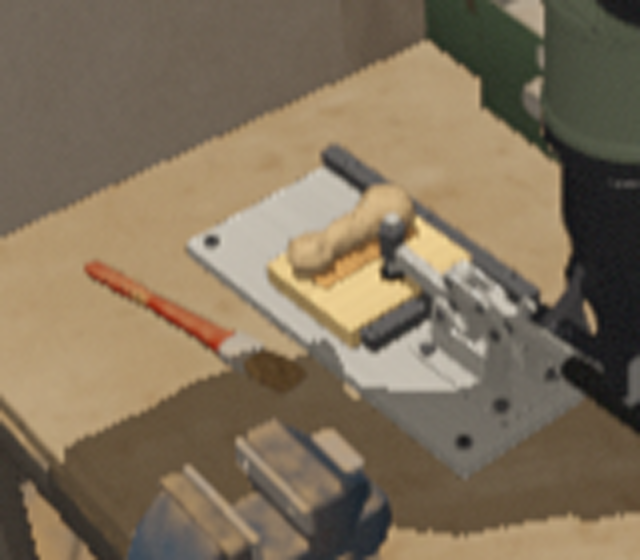

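{"name": "servo_tool", "arguments": {
  "targets": [
    [[0, 0, 0.02], 0],
    [[0, 0, 0.02], 0],
    [[0, 0, 0], 0]
  ]
}}

```text
clock: 22.45
position: [0.6004, -0.2036, 0.0722]
tool_rot: [3.141, 0.0, 1.639]
force: [-3.4, 1.3, 12.8]
grip_width: -0.0001
```

{"name": "servo_tool", "arguments": {
  "targets": [
    [[0, 0, -0.2], 0],
    [[0, 0, -0.8], 0],
    [[0, 0, -0.9], 0],
    [[0, 0, -0.9], 0],
    [[0.3, -0.8, 0], 0],
    [[0.3, -0.8, 0], 0],
    [[0.3, -0.8, 0], 0],
    [[0, 0, 0], 0],
    [[0, 0, 0], 0]
  ]
}}

```text
clock: 23.58
position: [0.478, -0.1669, 0.2119]
tool_rot: [3.14, 0.0, 1.639]
force: [0.5, 0.1, -0.3]
grip_width: -0.0001
```

Run:
```python
from h import *
where()
import cv2,pickle
c=bot.get_calibration("wrist");pickle.dump(c,open("w13.pkl","wb"))
cv2.imwrite("pics/w13.png",bot.grab_frame("wrist"))
for n in ("top","scene"):
    a=bot.grab_frame(n); cv2.imwrite(f"pics/{n[0]}13f.png",a); a=a[180:320,180:340] if n=="top" else a[150:290,185:345]
    cv2.imwrite(f"pics/{n[0]}13.png",cv2.resize(a,None,fx=4,fy=4,interpolation=cv2.INTER_CUBIC))
```

```text
clock 23.57 fix x 0.1589 y -0.1195 z 0.2119 yawerr -0.0018 F fix -0.04002686680350913 0.5281842532377033 -0.3043470576132677 w -0.00012487269889457664
```

View pics/s13.png

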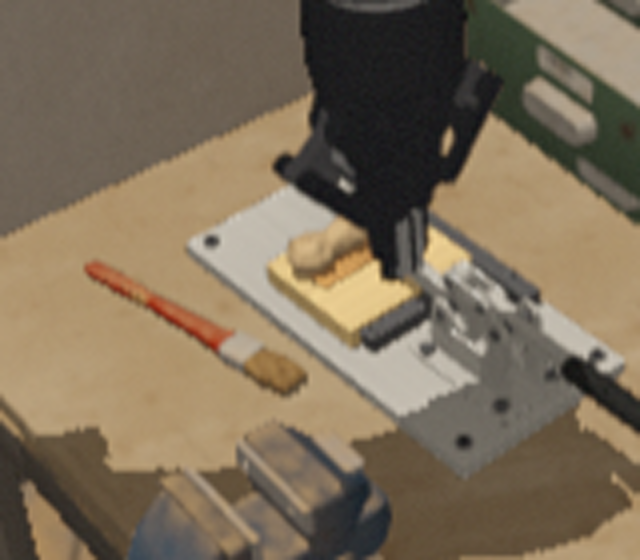

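View pics/w13.png

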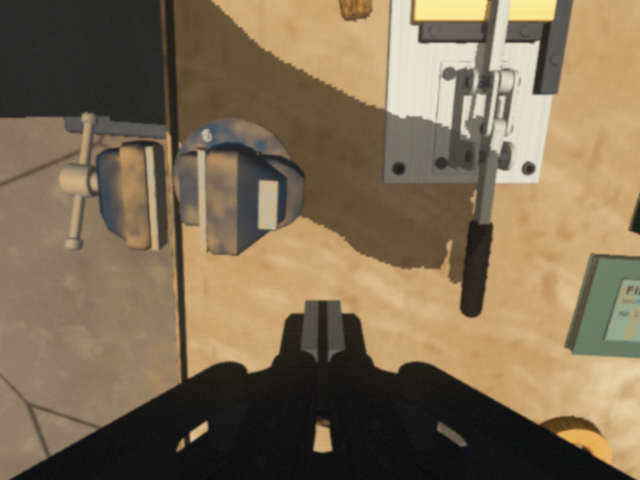

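View pics/t13.png

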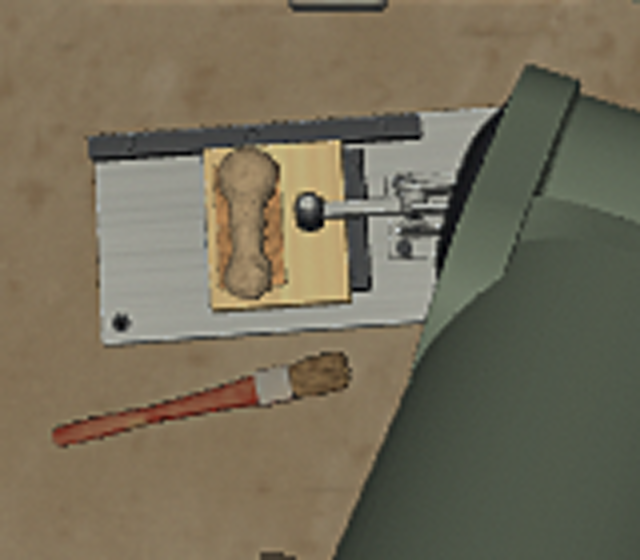

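Run:
```python
from h import *
import pickle
c=pickle.load(open("w13.pkl","rb"))
print('grip end locked pred',px("wrist",F(.237,0,.064),c),'if e=.14',px("wrist",F(.112+.125*.99,0,.064+.125*.14),c))
t=lambda u,v,z:onz("top",180+(u-1.5)/4,180+(v-1.5)/4,z)
for u,v in [(207,150),(341,140),(350,300),(213,310)]:
    p=t(u,v,.03)[:2]-O; print('board',p@EX,p@EY)
```

```text
grip end locked pred [469.5927 315.3414] if e=.14 [477.7914 324.838 ]
board -0.0638152986244102 0.04590055165853191
board 0.018482018138007393 0.04612483660678057
board 0.018080313630859397 -0.05342746333683253
board -0.06501634179942933 -0.05338226999832489
```

```bash
python3 -c "
from workcell import bot
print(bot.observe()['clock']);print(bot.job_done())"
```

```text
23.725
the job is handed in; nothing more can be done
None
```

I pushed the board with two opened fingertips, first against the stop bar and then against the side rail. With the fingers shut I then pushed the lever over and down until it snapped into lock, raised the arm clear and handed in at 23.7 s. The hand-in reports no verdict.

- **Board home before clamping:** the wrist camera put its edges at x ≈ +19 to 20 mm and y ≈ +48 mm, about 1 mm from the stops and square. I had pressed it with about 17 N against the bar and 16 N against the rail.
- **Board after clamping:** the top camera put its edges at x ≈ +18 mm and y ≈ +46 mm. I read that as this camera's roughly 2.5 mm offset from the wrist camera, not as a real gap, because the picture shows both edges tight to the stops.
- **Lever:** the reaction force fell to about 0 N past the dead point. A light press then met solid resistance, 12.8 N at the height of a level grip. The grip's end lies about 4 pixels from where it should be in lock, and about 14 pixels from where it would be at the dead point.
- **Clamp foot:** the pictures show it standing on the board, but I could not measure its force directly.
- **Loose things:** the brush looks unmoved in the pictures. I did not re-measure it, and I did not re-check the vial or the air pen, though the arm never went near them. I saw no sign of contact with the bone.
- **Camera disagreement:** the scene camera placed the fixture about 7 to 8 mm from where the wrist camera did. I used the wrist camera's estimate, and the contact positions agreed with it to within about 2 mm.

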